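# Latch the spice box's sliding lid with its draw catch

### The arm

A 7-joint arm with a two-finger parallel gripper is mounted at the origin on the work surface. World frame = base frame: x ahead of the robot, y to its left, z up, the work surface at z = 0. Lengths are in m, angles in rad, forces in N, time in s.
With the tool pointing down it reaches from about 0.35 to 0.9 m from the base axis. Payload 7.2 kg.
Tool frame: the origin (TCP) lies midway between the tips of the shut fingers; the grasp point (between the pads) lies 19 mm behind it; z points along the fingers, y is the direction in which the jaws open and shut (so a half turn about z gives the same grasp; the last joint's range is limited). The gripper opens to 88 mm and grips with 3 to 60 N. Pads are 20 mm wide; open, the fingers measure 115 mm over their backs; the gripper's body (75 mm by 178 mm) begins 61 mm behind the grasp point.
Start: joints at [-1.178, 0.411, -0.013, 1.596, 0.006, 1.134, -0.082], TCP at [0.278, 0.56, 0.223] pointing down, gripper open.
Joint ranges: [-2.95, 2.95], [-0.29, 1.99], [-1.47, 1.44], [0.14, 2.54], [-1.03, 4.17], [0.13, 1.85], [-2.86, 2.86]. Speed limits (rad/s): [2.39, 2.39, 3.01, 3.01, 3.14, 3.14, 3.14].

### API

Orientations are given as a rotation vector (axis times angle).
In Python, from rig import manip gives the robot as it stands. The module is installed in compiled form; this text tells all that it offers. Calls block until the motion is done:
- manip.move_to(position, orientation): joint-space move of the TCP to a pose.
- manip.line_to(position, rotation=None, speed=0.15): straight line of the TCP; rotation=None keeps the orientation; speed is the mean speed in m/s.
- manip.goto_joints(angles): joint-space move.
- manip.set_gripper(opening, grip_force=None): finger opening in m; grip_force is the grip in N (None keeps the last); returns when the fingers have stopped.
- manip.hold(seconds).
- manip.solve_ik(position, orientation): joint angles nearest the present ones, or None.
- manip.sense(): the state.
- manip.snapshot(name): name is "scene" or "top" or "wrist"; returns a dict with "color" (384x512x3 uint8, red, green, blue), "vfov" (degrees; the focal length in pixels is half the picture's height over the tangent of half this angle, whatever the lens; pixels are square), "cx", "cy" (the principal point, pixels), "rvec" (rotation vector, rad) and "tvec" (3), from world to camera coordinates, as OpenCV has them. Camera axes: x right, y down, z forward; pixel columns grow to the right and rows downward; lengths in m; the calibration is good to about 2 mm. A picture is of the moment at which its call begins. There is no depth.
A pose or a line that the arm cannot do raises manip.PlanningError and nothing moves.
- manip.finish_job(): hands the job in, once; it reports no verdict.
The state is a dict: "t": time; "joints": joint angles; "joint_vel": joint speeds; "joint_torque": joint torques, N m; "tcp_pos": TCP position; "orientation": TCP orientation; "contact_force": force on the tool from outside, world axes, zero at the start; "wrist_torque": the same for the moment, N m; "grip_width": finger opening in m.
Only numpy, scipy, OpenCV 4.12 (cv2) and the standard library are available. Lean on these libraries where they do the work, as an engineer would, in place of code of your own. Each camera call takes 0.05 s, during which the arm holds its last target. There are 200 camera calls.

### The job

Close and latch the steel spice box: first slide its wooden lid in until you feel it bear lightly on the rubber seal (do not ram it), then swing the wire loop over and hook its bar behind the lid's keeper, and finally push the red-tipped lever back and down past its toggle point until it lies flat. Use only gentle force on lid and lever, and leave the other things on the shelf where they are.

Things in the scene. Friction and masses are not known exactly. Their poses are not given: they have to be found in the camera images.
- box: stainless spice box, fixed, 293 x 150 x 75 high. Origin: on the shelf straight below the lever's hinge pin; x points along the box from catch to keeper and lid knob, y across, z up. In this frame: steel head block x -90 to +24, then lid rails to x +205, flat top at z 75; hinge pin along y at x 0, z 91. The catch's middle plane is y = 0
- lid (a joint): slide of the wooden lid along the box's +x, m, grows as it opens (-0.012 to 0.050; starts 0.025 to 0.045). Lid's top is level with the box top (z 75). Its edge meets the rubber seal at about 0, but up to 1.5 mm either way: this must be felt. Sliding friction about 2 N; stays where left
- seal (a joint): how far the black rubber seal strip (at the box head, facing the lid's edge) is squeezed, in m, 0 = untouched. Stiffness about 14 N per mm. The latched catch squeezes it some 2 to 6 mm (tens of N); a hand push needs only about 0.1 to 1 mm
- lid_knob (a point): centre of the steel knob on the lid, a cylinder 22 diameter, spanning 10 to 28 mm above the lid's top on a 12 mm neck; this point is 19 mm above the lid's top, 125 mm along x from the hinge pin when joint lid is 0. Lid and knob bear at most 20 N of push
- keeper (a point): dark steel hook on the lid, 18 wide (y): an upright wall 6 thick (x), 18 high; this point lies at the foot (lid's top) of its face that points away from the lever (+x of the box), 47.4 mm from the hinge pin when joint lid is 0. A lip sticks out 4 mm from that face, 14 to 18 mm above the lid. The loop's bar belongs behind this face, under the lip
- lever (a joint): angle of the lever about the hinge pin, rad: 0 = flat, pointing to -x of the box (latched, hard stop); grows as it swings up and over towards the keeper, stop at 1.9. Hinge friction (0.045 N m) keeps it where left. With the loop hooked the seal resists the last part (up to about 8 N near the tip); below about 0.25 it snaps down by itself
- lever_tip (a point): free end of the lever on its centre line, 58 mm from the hinge pin; the lever is a plate 22 wide and 5 thick, its last 20 mm a red grip 8 thick; lying flat its middle is 16 mm above the box top. The lever bears at most 30 N of push
- loop (a joint): angle of the wire loop against the lever, rad: 0 latched, grows as it swings up and over backwards to a stop at 2.85 (its start, leaning back). Swings freely, falls by its weight. It hangs on a lever pin 14 mm from the hinge pin towards the lever tip (1 mm below the lever's middle when flat); 60 mm from there to its bar. Its angle above the box's +x is joint loop - joint lever - 0.06
- loop_bar (a point): middle of the loop's end bar, a 5 mm wire lying along y, 30 long; two 5 mm side wires at y +-15 mm run from its ends to the lever's pin, straddling lever and keeper
- roller_mid (a point): centre of the blue roller to hold the loop by: a drum 18 mm in diameter and 18 wide along the box's y, with flat ends to pinch; it turns freely on the loop. It sits on a stub, 16 mm beyond the bar in the loop's length direction and 28 mm to the side that faces up when the loop is hooked
- oil_bottle: bystander, ribbed green glass bottle with white stopper, 69 diameter x 188, origin under its centre, off the head end of the box
- katori: bystander, small steel bowl, 84 diameter x 38, origin under its centre, beyond the box
- spoon_rest: bystander, wooden spoon rest 130 x 55 x 20, origin under its centre, beyond the box
- round_dabba: bystander, round steel tin, 174 diameter x 88, origin under its centre
- salt_jar: bystander, glass jar with red cap, 68 diameter x 100, origin under its centre
- tea_tin: bystander, brass coloured can, 72 diameter x 120, origin under its centre
- lighter: bystander, hob lighter lying down, 220 long, 18 thick, origin under its middle

How it is judged:
By the outcome, as a careful person would: the job done as asked, in the order asked, and still so for the second after the job is handed in, with the robot touching nothing.
It also fails if it takes over 72 s, if anything falls off the work surface, if the arm or the gripper's body presses on something with over 40 N, if the wrist force passes 120 N, or if a joint passes its speed limit or range.

## Working session

There is one attempt and no reset: what is moved stays moved. The work goes in short steps, each a Python script; the robot and the scene stay as the last script left them, time stands still between calls to the robot, and variables do not carry over. Pictures are saved under pics/ and viewed, about 8 in all and at most 12, crops included, and the job is handed in when it is done.

```bash
mkdir -p pics; ls
cat > h.py <<'E'
import numpy as np, cv2
from scipy.spatial.transform import Rotation as R
from rig import manip
def snap(n,f):
    s=manip.snapshot(n); cv2.imwrite(f'pics/{f}.png',s['color'][:,:,::-1]); np.save(f'pics/{f}.npy',s,allow_pickle=True); return s
def load(f): return np.load(f'pics/{f}.npy',allow_pickle=True).item()
def cam(s):
    h=s['color'].shape[0]; f=h/2/np.tan(np.radians(s['vfov'])/2)
    return f,R.from_rotvec(np.ravel(s['rvec'])).as_matrix(),np.ravel(s['tvec'])
def ray(s,u,v):
    f,M,t=cam(s); d=M.T@np.array([(u-s['cx'])/f,(v-s['cy'])/f,1]); return -M.T@t,d/np.linalg.norm(d)
def onz(s,u,v,z):
    c,d=ray(s,u,v); return c+d*(z-c[2])/d[2]
def proj(s,p):
    f,M,t=cam(s); q=M@np.asarray(p)+t; return np.array([s['cx']+f*q[0]/q[2],s['cy']+f*q[1]/q[2]])
def tri(*obs):
    A=np.zeros((3,3));b=np.zeros(3)
    for s,u,v in obs:
        c,d=ray(s,u,v);P=np.eye(3)-np.outer(d,d);A+=P;b+=P@c
    p=np.linalg.solve(A,b); return p,[np.linalg.norm(proj(s,p)-[u,v]) for s,u,v in obs]
E
python3 - <<'E'
from h import *
np.set_printoptions(precision=4,suppress=True)
a=snap('scene','s0');b=snap('top','t0')
for s in(a,b): print(cam(s)[0],s['cx'],s['cy'],ray(s,256,192))
w=np.vstack([a['color'],b['color']])[:,:,::-1]
cv2.imwrite('pics/st0.png',cv2.resize(np.hstack([a['color'],b['color']])[:,:,::-1],(800,300),interpolation=cv2.INTER_AREA))
print(manip.sense())
E
```

```text
pics
390.90446137176014 245.17670030967986 184.14163498897787 (array([1.5212, 0.2383, 0.9097]), array([-0.7401, -0.1732, -0.6498]))
433.9937069809382 258.837094996839 195.85632042725018 (array([ 0.4326, -0.04  ,  1.2856]), array([ 0.1475,  0.0145, -0.989 ]))
{'t': 0.1, 'joints': array([-1.1782,  0.4118, -0.0127,  1.5969,  0.0056,  1.1343, -0.0822]), 'joint_vel': array([ 0.0006, -0.001 ,  0.0017, -0.0017,  0.0009, -0.0003, -0.    ]), 'joint_torque': array([  0.0024, -58.9101,   0.6434, -29.1706,  -0.0538,   0.0145,
         0.0001]), 'tcp_pos': array([0.2777, 0.5594, 0.2219]), 'orientation': array([-0.7173, -3.0584,  0.0022]), 'contact_force': array([ 0.4223, -0.6117,  0.6359]), 'wrist_torque': array([-0.0012,  0.0387,  0.0011]), 'grip_width': 0.08788961667116298}
```

View pics/t0.png

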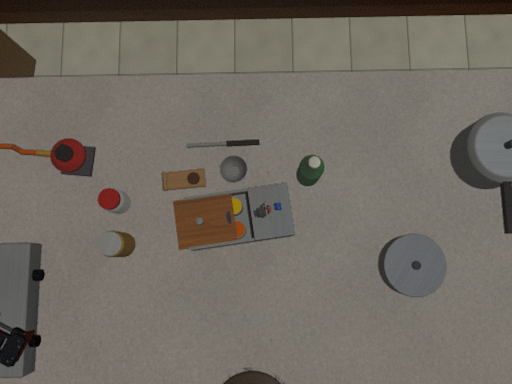

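View pics/s0.png

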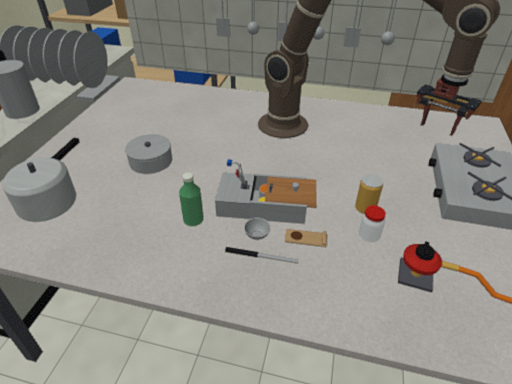

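The top view shows the box at about (233,215): head on the right (world -y), lid on the left and the blue roller near (278,206). The scene view shows the lever and loop standing up at about (238,172), with the bottle at the head end. I'll zoom into both.

Run:
```python
from h import *
a=load('s0');b=load('t0')
B=cv2.resize(b['color'][178:254,170:300],None,fx=6,fy=6,interpolation=cv2.INTER_CUBIC)[:,:,::-1]
cv2.imwrite('pics/tz.png',B); print(B.shape)
```

```text
(456, 780, 3)
```

View pics/tz.png

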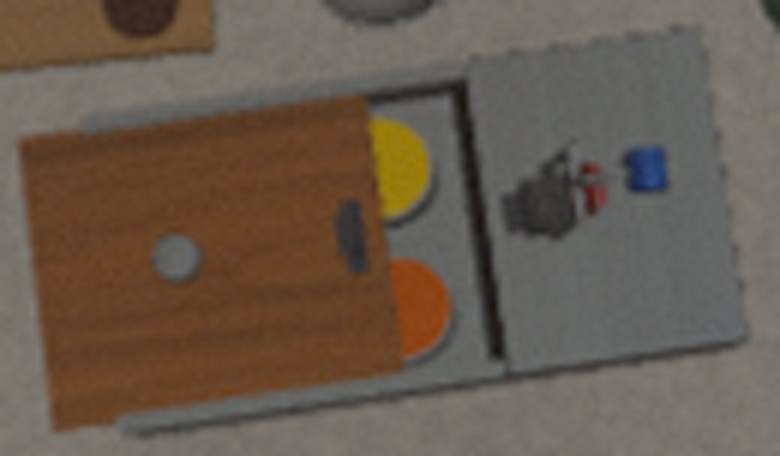

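The crop shows the head block's corners at about (702,30), (745,338), (468,60) and (507,372). The knob is at (177,258), the keeper at (350,237) and the roller at (645,170). I'll fit the box frame.

```bash
cat >> h.py <<'E'
def fit(obj,wld):
    o=np.array(obj)[:,:2];w=np.array(wld)[:,:2];oc=o-o.mean(0);wc=w-w.mean(0)
    th=np.arctan2((oc[:,0]*wc[:,1]-oc[:,1]*wc[:,0]).sum(),(oc*wc).sum())
    c,s=np.cos(th),np.sin(th);M=np.array([[c,-s],[s,c]]);t=w.mean(0)-M@o.mean(0)
    return th,t,(w-o@M.T-t)
def tobox(th,t,p):
    c,s=np.cos(th),np.sin(th);d=np.asarray(p)[:2]-t;return np.array([c*d[0]+s*d[1],-s*d[0]+c*d[1],p[2]])
def toworld(th,t,p):
    c,s=np.cos(th),np.sin(th);return np.array([t[0]+c*p[0]-s*p[1],t[1]+s*p[0]+c*p[1],p[2]])
E
python3 - <<'E'
from h import *
np.set_printoptions(precision=4,suppress=True)
b=load('t0');a=load('s0')
cr=lambda x,y:((x+.5)/6-.5+170,(y+.5)/6-.5+178)
W=[onz(b,*cr(*p),.075) for p in[(702,30),(745,338),(468,60),(507,372)]]
th,t,r=fit([(-.09,-.075),(-.09,.075),(.024,-.075),(.024,.075)],W)
print(th,t,r*1e3)
k=tobox(th,t,onz(b,*cr(177,258),.094+.009));print('knob',k,'lid',k[0]-.125)
def blob(s,m):
    n,l,st,c=cv2.connectedComponentsWithStats(m.astype(np.uint8));return [(st[i,4],c[i]) for i in range(1,n) if st[i,4]>4]
for n,s,box in(('s',a,(200,340,140,230)),('t',b,(170,300,175,260))):
    c=s['color'].astype(int);x0,x1,y0,y1=box
    M=np.zeros(c.shape[:2],bool);M[y0:y1,x0:x1]=1
    print(n,'blue',blob(s,M&(c[...,2]>c[...,0]+40)&(c[...,2]>c[...,1]+30)),'red',blob(s,M&(c[...,0]>c[...,1]+60)&(c[...,1]<c[...,2]+25)))
    if n=='s': sb=s
for nm,o in(('bottle0',(314,162)),):print(onz(b,*o,.188))
E
```

```text
1.6866760158319378 [ 0.5558 -0.0294] [[-1.9053  1.0299]
 [ 2.0809  1.7521]
 [-1.3256 -1.7856]
 [ 1.1501 -0.9965]]
knob [0.1649 0.0043 0.103 ] lid 0.03992010518275316
s blue [(np.int32(27), array([228.8519, 161.963 ]))] red [(np.int32(8), array([236.625, 172.625]))]
t blue [(np.int32(31), array([277.8065, 205.6452]))] red []
[ 0.6722 -0.1746  0.188 ]
```

```bash
cat >> h.py <<'E'
def rot(th,half=1,pitch=0):
    bx=np.array([np.cos(th),np.sin(th),0])*half; z=np.array([0,0,-1.]); y=np.cross(z,bx)
    return (R.from_matrix(np.stack([bx,y,z],1))*R.from_euler('y',pitch)).as_rotvec()
E
python3 - <<'E'
from h import *
np.set_printoptions(precision=4,suppress=True)
a=load('s0');b=load('t0')
th,t=1.6867,np.array([.5558,-.0294])
p,e=tri((a,228.85,161.96),(b,277.81,205.65));print('roller',tobox(th,t,p),e)
print('redscene',tobox(th,t,onz(a,236.6,172.6,.14)))
print('bottle',tobox(th,t,np.array([.672,-.1746,0])))
for h in(1,-1):
    for q in([.02,0,.36],[-.07,0,.25],[.14,0,.1],[.09,0,.1]): print(h,q,manip.solve_ik(toworld(th,t,q),rot(th,h)))
E
```

```text
roller [-0.0489 -0.0001  0.1741] [np.float64(0.5188608782233339), np.float64(0.6419772208806405)]
redscene [-0.0217 -0.0081  0.14  ]
bottle [-0.1577 -0.0986  0.    ]
1 [0.02, 0, 0.36] [-0.5926  0.2169  0.6466  1.5951 -0.1326  1.3741  0.1846]
1 [-0.07, 0, 0.25] [-0.4446  0.3439  0.7     1.7265 -0.2394  1.1585  0.4393]
1 [0.14, 0, 0.1] [-0.6213  0.449   0.434   1.9266 -0.2525  0.819   0.0646]
1 [0.09, 0, 0.1] [-0.563   0.4523  0.4768  1.9333 -0.2778  0.8203  0.1799]
-1 [0.02, 0, 0.36] [-0.9864  0.3798  1.2718  1.6131 -0.3664  1.4219 -2.7049]
-1 [-0.07, 0, 0.25] [-0.7596  0.5592  1.2643  1.742  -0.5593  1.2639 -2.3849]
-1 [0.14, 0, 0.1] [ 0.5512  0.7888 -1.2402  1.8508  0.8301  1.1416  2.2641]
-1 [0.09, 0, 0.1] [-1.019   0.7889  1.2521  1.958  -0.8699  1.0793 -2.4018]
```

The roller triangulates to box (-49, 0, 174), with under 0.7 px residual. Against the given geometry that puts the lever at about 1.05 rad with the loop at its stop. I'll take a wrist view from above to refine the frame.

Run:
```python
from h import *
np.set_printoptions(precision=4,suppress=True)
th,t=1.6867,np.array([.5558,-.0294])
manip.move_to(toworld(th,t,[.04,0,.42]),rot(th,1))
s=snap('wrist','w0');print(manip.sense()['t'],cam(s)[0],[tobox(th,t,x) for x in ray(s,256,192)[:1]],ray(s,256,192)[1])
print(manip.sense()['contact_force'])
```

```text
2.45 302.543327493356 [array([ 0.1183, -0.001 ,  0.581 ])] [ 0.0404 -0.2768 -0.9601]
[0.1512 0.4775 1.2411]
```

View pics/w0.png

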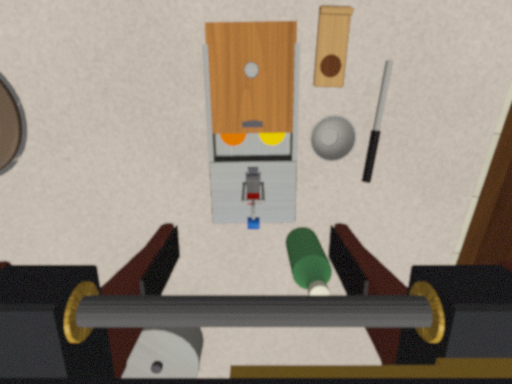

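The wrist view is aligned with the box. The head block spans roughly (211..296, 161..223), with the knob at (251,70), keeper at (252,124), red tip at (253,195) and roller at (253,223).

Run:
```python
from h import *
np.set_printoptions(precision=4,suppress=True)
a=load('s0');b=load('t0');w=load('w0')
g=cv2.cvtColor(w['color'],cv2.COLOR_RGB2GRAY)
c=cv2.cornerSubPix(g,np.array([[[211,162]],[[295,160]],[[212,224]],[[297,222]]],np.float32),(4,4),(-1,-1),(3,50,.01)).reshape(-1,2)
print(c)
W=[onz(w,*p,.075) for p in c]
th,t,r=fit([(.024,.075),(.024,-.075),(-.09,.075),(-.09,-.075)],W);print(th,t);print(r*1e3)
C=w['color'].astype(int)
def cen(m,x0,x1,y0,y1):
    M=np.zeros_like(m);M[y0:y1,x0:x1]=m[y0:y1,x0:x1];y,x=np.nonzero(M);return x.mean(),y.mean(),len(x),x.min(),x.max(),y.min(),y.max()
bl=cen((C[...,2]>C[...,0]+40)&(C[...,2]>C[...,1]+30),230,280,200,240)
rd=cen((C[...,0]>C[...,1]+60)&(C[...,1]<C[...,2]+25),235,270,180,210)
sat=C.max(2)-C.min(2)
kn=cen(sat<40,236,266,55,85)
kp=cen(sat<45,236,268,116,131)
print(bl,rd,kn,kp)
T=lambda p:tobox(th,t,p)
print('roller',[ (T(p),e) for p,e in [tri((a,228.85,161.96),(b,277.81,205.65)),tri((a,228.85,161.96),(w,bl[0],bl[1])),tri((a,228.85,161.96),(b,277.81,205.65),(w,bl[0],bl[1]))]])
print('red',[ (T(p),e) for p,e in [tri((a,236.6,172.6),(w,rd[0],rd[1]))]])
print('knob w',T(onz(w,kn[0],kn[1],.1)),'keeper',T(onz(w,kp[0],kp[1],.09)))
cr=lambda x,y:((x+.5)/6-.5+170,(y+.5)/6-.5+178)
print('knob t',T(onz(b,*cr(177,258),.1)))
lid=cen((C[...,0]>C[...,2]+40)&(C[...,1]<C[...,0]-25)&(C[...,0]<205),200,305,15,131);print(lid)
```

```text
[[213.5874 161.3164]
 [291.3066 160.2459]
 [212.3354 223.8932]
 [297.     222.    ]]
1.7143372548665545 [ 0.5556 -0.0269]
[[ 8.6665  1.4242]
 [-9.5129 -2.6473]
 [-0.5954  0.5199]
 [ 1.4417  0.7032]]
(np.float64(253.0), np.float64(223.42342342342343), 111, np.int64(248), np.int64(258), np.int64(218), np.int64(228)) (np.float64(252.90769230769232), np.float64(195.56923076923076), 65, np.int64(247), np.int64(258), np.int64(193), np.int64(198)) (np.float64(250.94082840236686), np.float64(69.73372781065089), 169, np.int64(244), np.int64(257), np.int64(62), np.int64(77)) (np.float64(251.8181818181818), np.float64(123.63636363636364), 110, np.int64(242), np.int64(261), np.int64(121), np.int64(126))
roller [(array([-0.0513,  0.0014,  0.1741]), [np.float64(0.5188608782233339), np.float64(0.6419772208806405)]), (array([-0.0497,  0.0011,  0.1744]), [np.float64(0.033376458045501135), np.float64(0.07397098153039644)]), (array([-0.051 ,  0.0014,  0.1737]), [np.float64(0.41522259877626305), np.float64(0.7871478106043979), np.float64(0.5830050417054612)])]
red [(array([-0.0232,  0.0009,  0.1327]), [np.float64(0.7972022240022283), np.float64(1.6689603917413482)])]
knob w [ 0.1644 -0.0011  0.1   ] keeper [ 0.0858 -0.0002  0.09  ]
knob t [ 0.1628 -0.0004  0.1   ]
(np.float64(251.1917006952875), np.float64(73.97163668469264), 9061, np.int64(204), np.int64(296), np.int64(21), np.int64(130))
```

Run:
```python
from h import *
np.set_printoptions(precision=4,suppress=True)
a=load('s0');w=load('w0')
C=w['color'].astype(int)
m=(C[...,0]>C[...,2]+35)&(C[...,0]<215);ys=range(30,118)
E=[[],[]]
for y in ys:
    x=np.nonzero(m[y,190:312])[0]+190
    E[0].append(onz(w,x.min()-.5,y,.075)[:2]);E[1].append(onz(w,x.max()+.5,y,.075)[:2])
for e in E:
    vx,vy,x0,y0=cv2.fitLine(np.array(e,np.float32),cv2.DIST_HUBER,0,.001,.001).ravel();print('lid edge ang',np.arctan2(vy,vx)%np.pi)
P=[onz(w,250.94,69.73,.1)[:2],onz(w,251.82,123.64,.091)[:2],tri((a,228.85,161.96),(w,253.,223.42))[0][:2]]
vx,vy,x0,y0=cv2.fitLine(np.array(P,np.float32),cv2.DIST_L2,0,.001,.001).ravel()
print('centreline',np.arctan2(vy,vx)%np.pi,x0,y0)
g=cv2.cvtColor(w['color'],cv2.COLOR_RGB2GRAY).astype(float)
# head-end edge & seam rows, along columns away from catch
for nm,y0_,y1_ in(('end',216,232),('seam',150,170)):
    for u in(222,232,275,285):
        col=g[y0_:y1_,u];d=np.diff(col);print(nm,u,np.round(col).astype(int))
```

```text
lid edge ang 1.714935
lid edge ang 1.6922822
centreline 1.7040333 0.54609066 0.03923554
end 222 [173 170 173 171 172 174 173 174 179 184 188 186 186 186 188 189]
end 232 [171 171 173 174 173 172 174 179 185 185 185 185 187 185 185 185]
end 275 [171 171 171 174 173 173 174 178 184 187 190 189 187 188 190 191]
end 285 [171 172 172 172 172 176 177 182 182 184 186 188 188 189 190 189]
seam 222 [170 170 169 167 148 121  86  52  39  42  57  89 130 157 167 171 172 173
 171 173]
seam 232 [173 173 171 168 152 123  83  47  42  41  58  96 138 159 169 171 170 171
 171 172]
seam 275 [171 171 167 159 131  93  55  40  43  49  77 125 155 168 170 169 171 170
 171 169]
seam 285 [173 172 167 153 129  89  53  42  41  49  87 126 155 167 170 169 170 169
 171 170]
```

```bash
cat >> h.py <<'E'
TH=1.704
E
python3 - <<'E'
from h import *
np.set_printoptions(precision=4,suppress=True)
w=load('w0');a=load('s0');b=load('t0')
u=np.array([np.cos(TH),np.sin(TH)]);v=np.array([-u[1],u[0]]);c0=np.array([.54609,.03924])
e=onz(w,253.2,223.4,.075)[:2]@u;s=onz(w,252.5,161.1,.075)[:2]@u
print('origin x from end',e+.09,'seam',s-.024,'len',s-e)
P=[onz(w,252.8,u_,.075)[:2]@u for u_ in(161.1,)]
for x in(e+.09,s-.024,(e+s)/2+.033):
    t=u*x+v*(c0@v);T=lambda p:tobox(TH,t,p)
    print(t,'roller',T(tri((a,228.85,161.96),(w,253.,223.42))[0]),'knob',T(onz(w,250.94,69.73,.1)),'keeper',T(onz(w,251.8,123.6,.093)))
    cr=lambda x,y:((x+.5)/6-.5+170,(y+.5)/6-.5+178)
    print('  top: knob',T(onz(b,*cr(177,258),.1)),[T(onz(b,*cr(*p),.075)) for p in[(702,30),(745,338),(468,60),(507,372)]])
E
```

```text
origin x from end -0.10074403020357489 seam -0.10156103754019763 len 0.11318299266337727
[ 0.555  -0.0273] roller [-0.0494 -0.      0.1744] knob [ 0.1647 -0.      0.1   ] keeper [0.0863 0.     0.093 ]
  top: knob [0.1631 0.0007 0.1   ] [array([-0.0923, -0.0721,  0.075 ]), array([-0.0895,  0.0738,  0.075 ]), array([ 0.0188, -0.0743,  0.075 ]), array([0.0219, 0.0731, 0.075 ])]
[ 0.5551 -0.0281] roller [-0.0486 -0.      0.1744] knob [ 0.1655 -0.      0.1   ] keeper [0.0871 0.     0.093 ]
  top: knob [0.1639 0.0007 0.1   ] [array([-0.0914, -0.0721,  0.075 ]), array([-0.0887,  0.0738,  0.075 ]), array([ 0.0197, -0.0743,  0.075 ]), array([0.0227, 0.0731, 0.075 ])]
[ 0.5551 -0.0277] roller [-0.049  -0.      0.1744] knob [ 0.1651 -0.      0.1   ] keeper [0.0867 0.     0.093 ]
  top: knob [0.1635 0.0007 0.1   ] [array([-0.0919, -0.0721,  0.075 ]), array([-0.0891,  0.0738,  0.075 ]), array([ 0.0193, -0.0743,  0.075 ]), array([0.0223, 0.0731, 0.075 ])]
```

The frame is now consistent: the lid edges and centreline agree on θ = 1.704, and the head length measures 113 mm against 114. The lid is about 39 mm open. Next I push the lid by its knob and feel for the seal.

```bash
cat >> h.py <<'E'
T0=np.array([.5551,-.0277]);BX=np.array([np.cos(TH),np.sin(TH),0]);RV=rot(TH,1)
Wd=lambda x,z,y=0:toworld(TH,T0,[x,y,z])
Bx=lambda p:tobox(TH,T0,p)
def fx(n=5):
    f=[]
    for _ in range(n): f.append(manip.sense()['contact_force']); manip.hold(.02)
    return np.array([np.mean(f,0)@BX,np.mean(f,0)[2]])
E
python3 - <<'E'
from h import *
np.set_printoptions(precision=2,suppress=True)
manip.set_gripper(0.0,10)
manip.move_to(Wd(.215,.15),RV)
manip.line_to(Wd(.215,.088),speed=.12)
b=fx(8);print('base',b,manip.sense()['t'],manip.sense()['grip_width'])
x=.190;manip.line_to(Wd(x,.088),speed=.06);fr=[]
log=[]
while x>.135:
    x-=.003 if x>.155 else .0004
    manip.line_to(Wd(x,.088),speed=.02 if x>.155 else .008)
    F=(fx(2)-b)[0];p=Bx(manip.sense()['tcp_pos'])[0];log.append((x*1e3,p*1e3,F))
    if x>.15: fr.append(F)
    ref=np.median([l[2] for l in log[-25:-3]]) if len(log)>12 else 3
    if F>max(ref,1)+4 or F>9: break
    if manip.sense()['t']>35: break
L=np.array(log);print(L[::3][:8]);print(L[-14:],manip.sense()['t'])
E
```

```text
base [0.04 0.03] 5.8167 0.00048028824932333736
[[187.   187.07  -0.41]
 [178.   177.62   0.98]
 [169.   168.68   0.29]
 [160.   159.7    0.68]
 [153.6  153.65   1.89]
 [152.4  152.34   2.12]
 [151.2  151.14   1.7 ]
 [150.   149.96   1.06]]
[[152.   151.94   1.51]
 [151.6  151.56   1.86]
 [151.2  151.14   1.7 ]
 [150.8  150.78   1.52]
 [150.4  150.36   0.9 ]
 [150.   149.96   1.06]
 [149.6  149.53   1.59]
 [149.2  149.14   1.45]
 [148.8  148.79   1.87]
 [148.4  148.35   1.7 ]
 [148.   147.99   2.22]
 [147.6  147.83   3.07]
 [147.2  147.67   4.91]
 [146.8  147.46   6.08]] 15.7083
```

The seal was felt at TCP x of about 148 mm. Force rose from 1.7 N (sliding friction) to 6.1 N, so the squeeze is about 0.3 mm. Next I back off and pinch the roller.

```bash
cat >> h.py <<'E'
H=np.array([0,.091])
def mech(L,phi):
    pin=H+.014*np.array([-np.cos(L),np.sin(L)])-.001*np.array([np.sin(L),np.cos(L)])
    d=np.array([np.cos(phi),np.sin(phi)]);n=np.array([-d[1],d[0]])
    return pin+.076*d+.028*n, pin+.06*d
E
python3 - <<'E'
from h import *
np.set_printoptions(precision=4,suppress=True)
print('model',mech(1.045,1.745))
x=Bx(manip.sense()['tcp_pos'])[0]
manip.line_to(Wd(x+.01,.088),speed=.08)
manip.line_to(Wd(x+.01,.25),speed=.25)
manip.set_gripper(.05,15)
manip.line_to(Wd(-.049,.25),speed=.25)
print(fx())
manip.line_to(Wd(-.049,.1744-.015),speed=.1)
b=fx();print(b)
manip.set_gripper(0,15)
s=manip.sense();print(s['grip_width'],fx()-b,s['t'],Bx(s['tcp_pos']))
snap('scene','s1')
E
```

```text
model (array([-0.0486,  0.1726]), array([-0.0183,  0.1617]))
[0.299  0.0896]
[0.2664 0.1937]
0.01786216439526193 [-0.7259  1.7935] 20.4917 [-0.0493  0.0005  0.1593]
```

The grip width is 17.9 mm, which matches the 18 mm roller. Now I swing the loop, with force limits.

Run:
```python
from h import *
np.set_printoptions(precision=2,suppress=True)
g0=np.array([-.049,.1594]);r0=mech(1.045,1.745)[0];off=g0-r0   # TCP minus roller
off=np.array([0,-.0145])
P=[(1.045,p) for p in(1.6,1.45,1.25,1.05,.8,.6)]+[(l,.6) for l in(1.2,1.4,1.6,1.85)]+[(1.85,p) for p in(.4,.2,0,-.15,-.3)]
for L,p in P:
    q=mech(L,p)[0]+off
    if L<1.05: q-=(.0015)*np.array([np.cos(p+.35),np.sin(p+.35)])
    manip.line_to(Wd(q[0],q[1]),speed=.08)
    f=fx(2);s=manip.sense();print(L,p,q*1e3,Bx(s['tcp_pos'])*1e3,f,round(s['grip_width'],4))
    if np.linalg.norm(f)>15: print('STOP');break
print(s['t']);snap('scene','s2')
im=load('s2')['color'];cv2.imwrite('pics/s2z.png',cv2.resize(im[130:230,200:330],None,fx=6,fy=6,interpolation=cv2.INTER_CUBIC)[:,:,::-1])
```

```text
1.045 1.6 [-37.54 161.86] [-38.11   0.2  162.57] [-1.47  4.6 ] 0.018
1.045 1.45 [-26.19 165.47] [-25.54   0.3  165.3 ] [-1.19  1.04] 0.0181
1.045 1.25 [-10.45 167.56] [ -9.94   0.42 167.  ] [ 0.11 -4.51] 0.0179
1.045 1.05 [  5.38 166.49] [  5.6    0.28 166.34] [-1.36 -4.35] 0.018
1.045 0.8 [ 24.36 160.76] [ 23.96   0.18 161.07] [-1.1  -0.94] 0.0179
1.045 0.6 [ 38.15 152.91] [ 37.53   0.15 153.33] [ 0.04 -0.72] 0.0179
1.2 0.6 [ 40.91 155.21] [ 39.69   0.17 155.69] [-1.05 -2.1 ] 0.0178
1.4 0.6 [ 43.55 156.15] [ 42.15   0.16 156.57] [-1.72 -2.62] 0.0176
1.6 0.6 [ 46.32 156.55] [ 44.79   0.21 156.88] [-1.86 -2.87] 0.018
1.85 0.6 [ 49.81 156.26] [ 48.2    0.2  156.55] [-2.74 -3.93] 0.0179
1.85 0.4 [ 61.99 145.62] [ 60.85   0.1  146.05] [-1.69 -1.94] 0.0177
1.85 0.2 [ 71.82 132.77] [ 70.95   0.05 133.36] [-0.83 -0.25] 0.0179
1.85 0 [ 78.9  118.23] [ 78.22  -0.02 118.9 ] [-0.37 -0.57] 0.018
1.85 -0.15 [ 82.23 106.56] [ 81.64   0.01 107.19] [-0.42  0.51] 0.0177
1.85 -0.3 [83.78 94.52] [83.23 -0.01 95.14] [-0.07  0.27] 0.0177
25.825
```

View pics/s2z.png

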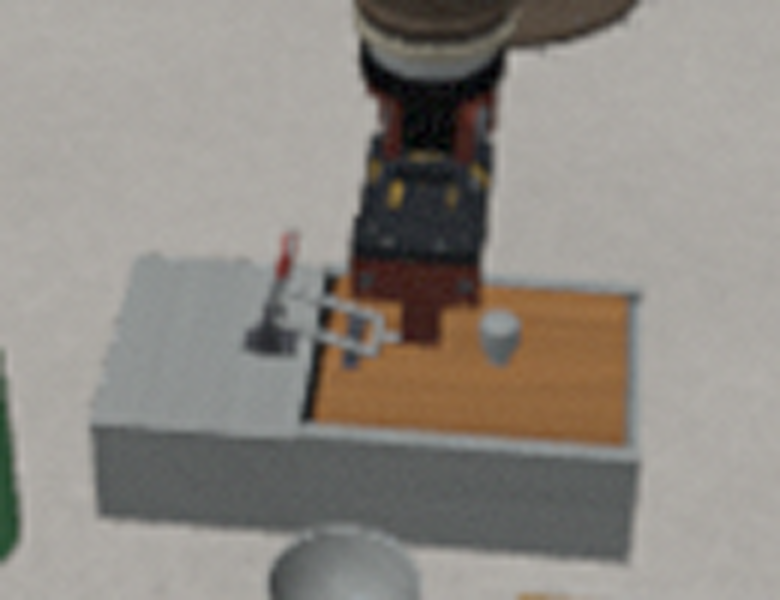

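The picture shows the lever upright with its red tip at (288,250), the loop straddling the keeper, and the bar at about (375,335) on the knob side of the keeper (355,340). I'll lower it, release and check.

Run:
```python
from h import *
np.set_printoptions(precision=2,suppress=True)
off=np.array([0,-.0145])
for p in(-.38,-.44):
    q=mech(1.85,p)[0]+off; manip.line_to(Wd(*q),speed=.05)
    s=manip.sense();print(p,q*1e3,Bx(s['tcp_pos'])*1e3,fx(2))
manip.set_gripper(.04,15);manip.hold(.3)
manip.line_to(Wd(q[0],.19),speed=.15)
manip.set_gripper(0,10)
manip.line_to(Wd(.07,.24),speed=.2)
s=snap('wrist','w3');snap('scene','s3')
im=load('s3')['color'];A=cv2.resize(im[150:215,210:310],None,fx=6,fy=6,interpolation=cv2.INTER_CUBIC)
cv2.imwrite('pics/s3z.png',A[:,:,::-1]);print(manip.sense()['t'],fx())
```

```text
-0.38 [83.86 88.05] [83.22 -0.04 88.7 ] [-1.05 -0.89]
-0.44 [83.58 83.2 ] [82.9  -0.03 83.86] [-0.69 -0.19]
29.4417 [ 0.25 -0.16]
```

View pics/s3z.png

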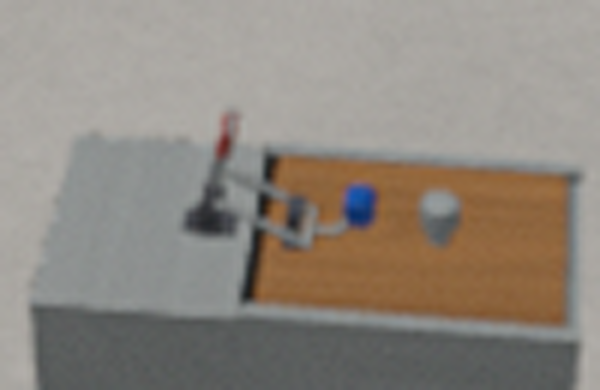

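View pics/w3.png

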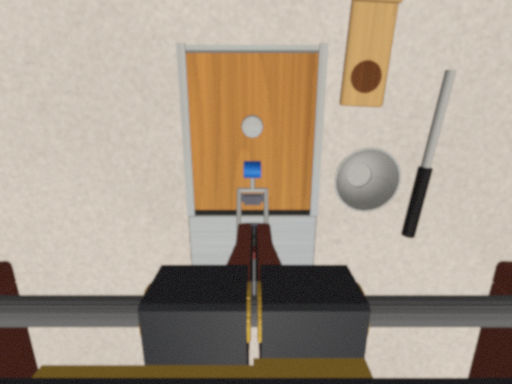

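Both views agree: the bar (wrist row 190) is on the knob side of the keeper (row 199), the loop is straddling it, and the roller (252,169) is free. I'll push the lever through its arc with force monitoring.

Run:
```python
from h import *
np.set_printoptions(precision=2,suppress=True)
w=load('w3');a=load('s3')
def bl(s,k,x0,x1,y0,y1):
    C=s['color'].astype(int)[y0:y1,x0:x1]
    m=(C[...,2]>C[...,0]+40)&(C[...,2]>C[...,1]+30) if k=='b' else (C[...,0]>C[...,1]+50)&(C[...,1]<C[...,2]+30)
    y,x=np.nonzero(m);return x.mean()+x0,y.mean()+y0,len(x)
br=bl(a,'b',255,285,175,195);bw=bl(w,'b',235,270,155,185);rd=bl(a,'r',240,255,165,180)
p,e=tri((a,*br[:2]),(w,*bw[:2]));print('roller',Bx(p)*1e3,e,'model',mech(1.85,-.467)[0]*1e3,'red@z139',Bx(onz(a,rd[0],rd[1],.139))*1e3,rd[2])
manip.line_to(Wd(.048,.20),speed=.15)
b=fx();manip.line_to(Wd(.048,.137),speed=.12)
print(b,fx()-b)
Q=[(.048-.006*i,.137,None) for i in range(1,6)]
for L in np.r_[np.arange(1.45,.35,-.1),np.arange(.35,.04,-.05)]:
    c=H+.05*np.array([-np.cos(L),np.sin(L)])+.004*np.array([np.sin(L),np.cos(L)]);Q.append((c[0]+.010,c[1],L))
for x,z,L in Q:
    manip.line_to(Wd(x,z),speed=.06);f=fx(2)-b;s=manip.sense();print(L and round(L,2),x*1e3,z*1e3,Bx(s['tcp_pos'])*1e3,f)
    if np.linalg.norm(f)>14: print('STOP');break
print(s['t']);snap('scene','s4')
```

```text
roller [82.72  0.23 97.77] [np.float64(0.13119352460353534), np.float64(0.42006580503038365)] model [83.36 95.52] red@z139 [  9.78  -5.24 139.  ] 3
[0.36 0.18] [-0.16 -0.16]
None 42.0 137.0 [ 41.52  -0.19 137.44] [-0.16 -0.67]
None 36.00000000000001 137.0 [ 35.61   0.   137.05] [-0.6   0.17]
None 30.0 137.0 [ 29.67   0.02 136.99] [-0.47  0.19]
None 24.0 137.0 [ 23.67   0.03 137.01] [0.13 0.09]
None 18.000000000000004 137.0 [ 17.61   0.04 137.01] [-0.76 -0.  ]
1.45 7.945713495782023 141.1176606293489 [  7.37  -0.08 141.31] [-0.36 -0.16]
1.35 2.95255907665455 140.66219463970515 [  3.08  -0.13 140.65] [1.36 0.39]
1.25 -1.970179642341101 139.71052041736039 [ -1.61  -0.12 139.65] [2.84 0.56]
1.15 -6.773316283165796 138.27214677656266 [ -6.27  -0.09 138.23] [4.01 0.68]
1.05 -11.408859492210302 136.36144547126776 [-10.83  -0.14 136.36] [5.22 1.18]
0.95 -15.830492454036706 133.99750759732424 [-15.24  -0.12 133.98] [5.04 1.01]
0.85 -19.99403567368796 131.20395284055456 [-19.48  -0.1  131.17] [5.14 0.74]
0.75 -23.857888403597734 128.00869347666196 [-23.54  -0.05 127.96] [4.26 0.55]
0.65 -27.38344430450866 124.44365548099817 [-27.71   0.11 124.46] [2.17 1.33]
0.55 -30.535477187252678 120.54445953477094 [-31.28   0.17 120.46] [1.12 0.14]
0.45 -33.282492981188945 116.35006511497217 [-34.04   0.14 116.17] [-0.15  0.26]
0.35 -35.597044412547135 111.90238122416208 [-35.92   0.22 111.62] [-0.81 -0.14]
0.3 -36.58474362963494 109.5973562895694 [-36.63   0.06 109.51] [-0.09  0.06]
0.25 -37.456005248514145 107.24584764956872 [-37.49   0.07 107.18] [-0.61 -0.39]
0.2 -38.208651568881834 104.85373285111802 [-38.2    0.09 104.74] [-0.11  0.05]
0.15 -38.84080136690771 102.42699093542414 [-38.86   0.09 102.33] [-0.92 -0.43]
0.1 -39.35087459731397 99.9716874934535 [-39.34   0.06  99.86] [-0.67 -0.6 ]
0.05 -39.737596342665604 97.49395950511378 [-39.72   0.08  97.38] [-0.27  0.57]
37.425
```

Run:
```python
from h import *
np.set_printoptions(precision=2,suppress=True)
manip.line_to(Wd(-.0397,.17),speed=.2)
manip.line_to(Wd(.09,.26),speed=.25)
snap('wrist','w5');a=snap('scene','s5');w=load('w5')
A=cv2.resize(a['color'][150:215,210:310],None,fx=5,fy=5,interpolation=cv2.INTER_CUBIC)
B=cv2.resize(w['color'][130:275,175:335],None,fx=2.2,fy=2.2,interpolation=cv2.INTER_CUBIC)
h=max(A.shape[0],B.shape[0]);P=lambda I:cv2.copyMakeBorder(I,0,h-I.shape[0],0,0,cv2.BORDER_CONSTANT)
I=np.hstack([P(A)[:, :440],P(B)]);print(I.shape,A.shape,B.shape);cv2.imwrite('pics/v5.png',I[:,:,::-1]);print(manip.sense()['t'])
```

```text
(325, 792, 3) (325, 500, 3) (319, 352, 3)
38.875
```

View pics/v5.png

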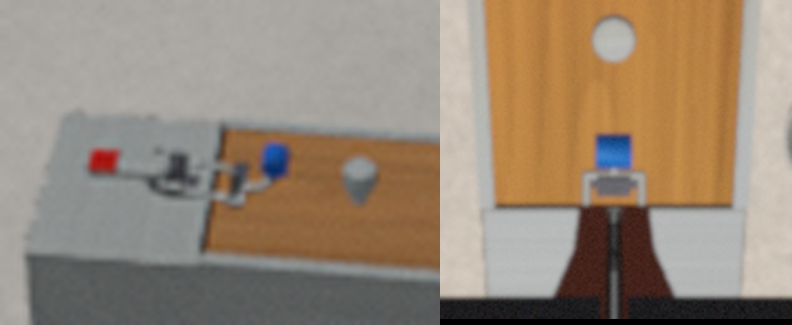

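The composite shows the lever flat, with its red tip at (103,160) pointing to the head end, and the bar still behind the keeper. I'll check that with numbers and a light confirming touch.

Run:
```python
from h import *
np.set_printoptions(precision=2,suppress=True)
w=load('w5');a=load('s5')
def bl(s,k,x0,x1,y0,y1):
    C=s['color'].astype(int)[y0:y1,x0:x1]
    m={'b':(C[...,2]>C[...,0]+40)&(C[...,2]>C[...,1]+30),'r':(C[...,0]>C[...,1]+50)&(C[...,1]<C[...,2]+30),'g':(C.max(2)-C.min(2)<40)}[k]
    y,x=np.nonzero(m);return x.mean()+x0,y.mean()+y0
p,e=tri((a,*bl(a,'b',255,275,170,195)),(w,*bl(w,'b',235,280,180,215)));print('roller',Bx(p)*1e3,e,'expected',mech(0,-.06)[0]*1e3)
print('red top',Bx(onz(a,*bl(a,'r',220,240,175,190),.093))*1e3,'knob',Bx(onz(w,*bl(w,'g',240,268,135,160),.1))*1e3)
manip.line_to(Wd(-.038,.15),speed=.25);b=fx()
for z in(.105,.099,.097,.096,.095,.0945,.094,.0935,.093):
    manip.line_to(Wd(-.038,z),speed=.06);f=fx(3)-b;print(z,f)
    if f[1]>3.5: break
manip.line_to(Wd(-.038,.16),speed=.15);manip.line_to(Wd(.1,.30),speed=.25);manip.hold(.3)
w=snap('wrist','w6');a=snap('scene','s6');t=snap('top','t6')
print('after: red',Bx(onz(a,*bl(a,'r',220,240,175,190),.093))*1e3,'roller',Bx(tri((a,*bl(a,'b',255,275,170,195)),(t,*bl(t,'b',225,275,190,225)))[0])*1e3,manip.sense()['t'])
d=np.abs(t['color'].astype(int)-load('t0')['color']).sum(2)>90;n,l,st,c=cv2.connectedComponentsWithStats(d.astype(np.uint8))
print([(st[i].tolist()) for i in range(1,n) if st[i,4]>12])
```

```text
roller [ 66.14   0.13 104.85] [np.float64(0.13933415256074366), np.float64(0.4166687751574775)] expected [ 63.54 113.39]
red top [-47.44   2.16  93.  ] knob [121.65   0.16 100.  ]
0.105 [-0.39 -0.63]
0.099 [-0.41 -0.09]
0.097 [-0.44 -0.34]
0.096 [-0.16  0.1 ]
0.095 [0.48 2.24]
0.0945 [0.51 6.88]
after: red [-47.2    1.04  93.  ] roller [ 65.28   0.5  103.61] 44.2
[[146, 147, 85, 237, 14021], [164, 179, 32, 10, 104], [232, 195, 20, 44, 312], [216, 200, 9, 33, 101], [223, 203, 4, 11, 21], [260, 203, 11, 15, 87], [273, 203, 9, 11, 78], [195, 217, 8, 7, 42], [250, 222, 3, 16, 17], [0, 322, 35, 45, 954]]
```

The lever is flat: the touch came at z 95 mm, exactly the grip's top. The knob at 121.7 mm puts the lid about 3.4 mm inside the nominal line, so the seal is squeezed. The roller is about 9 mm lower than nominal, so the bar sits low behind the keeper, near the lid and under the lip. Before handing in I'll check the spoon rest, because the top-view difference touched it.

Run:
```python
from h import *
a=load('s0')['color'].astype(int);c=load('s6')['color'].astype(int)
for nm,(x0,x1,y0,y1) in dict(spoon=(280,332,226,248),bottle=(178,206,170,228),katori=(242,274,216,240),lighter=(222,300,244,266),salt=(356,388,204,242),tea=(355,384,174,215),dabba=(124,174,134,172)).items():
    A=a[y0:y1,x0:x1];B=c[y0:y1,x0:x1]
    (dx,dy),r=cv2.phaseCorrelate(A.mean(2),B.mean(2));print(nm,'diffpix',int((np.abs(A-B).sum(2)>90).sum()),round(dx,2),round(dy,2),round(r,2))
# top view colour crop for the record
t=load('t6')['color'];o=load('t0')['color']
I=np.vstack([cv2.resize(k[160:255,150:330],None,fx=3,fy=3,interpolation=cv2.INTER_CUBIC) for k in(o,t)])
cv2.imwrite('pics/cmp.png',I[:,:,::-1])
```

```text
spoon diffpix 0 0.0 -0.02 0.97
bottle diffpix 0 -0.02 -0.0 0.95
katori diffpix 0 -0.08 -0.04 1.0
lighter diffpix 0 0.0 0.06 0.96
salt diffpix 0 0.04 -0.13 0.99
tea diffpix 0 -0.05 0.55 0.99
dabba diffpix 0 -0.01 -0.04 0.92
```

View pics/cmp.png

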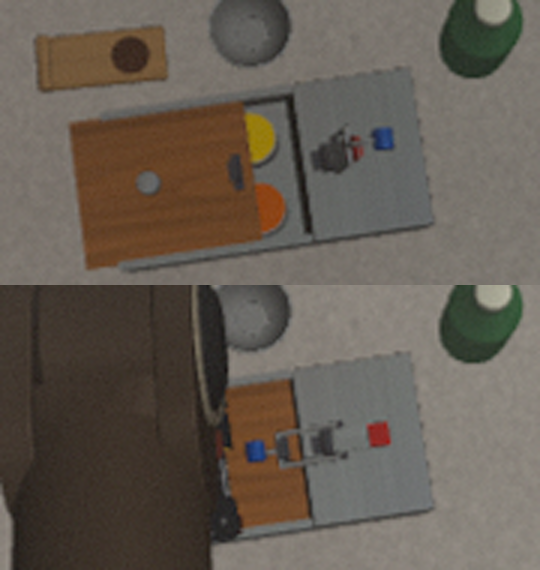

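The difference over the spoon rest was only the arm hiding it. All seven bystanders match in the scene view. The lower picture shows the loop hooked, the lever flat with its red tip at (378,434), and the lid closed against the head. Handing in.

Run:
```python
from h import *
manip.finish_job();print(manip.sense()['t'])
```

```text
the job is handed in; nothing more can be done
the job is handed in; nothing more can be done
```

The spice box is closed and latched, done in the order you asked. I handed the job in at about 44 s of the 72 s allowed; no verdict was reported.

- **Lid:** I pushed it in by the knob against about 1.7 N of friction. I stopped when the force rose to 6.1 N, roughly 0.3 mm of seal squeeze.
- **Loop:** I pinched the roller, swung the loop over and drew the lever forward to about 1.85 rad. The bar was lowered behind the keeper and released, with forces of about 5 N at most.
- **Lever:** I pushed it over with a peak of about 5.3 N and it snapped shut.

**Last checks**
- **Lever and grip:** The red grip was measured at x −47 mm (−48 expected if flat). A confirming touch met it at z 95 mm, as expected, and peaked at 6.9 N, above the 3.5 N I had set as the stop.
- **Lid and seal:** The knob is at 121.7 mm, so the lid is drawn about 3.4 mm past the nominal seal line.
- **Bystanders:** All seven look unmoved in the scene view. The tea tin showed a 0.55-pixel shift, but none of its pixels changed beyond the threshold. The arm is clear of everything.

**Disagreements**
- **Bar height:** The roller sits about 9 mm lower than the nominal latched position. By my estimate the bar rests low behind the keeper, near the lid and under the lip.
- **Lever snap:** The push force fell away at a commanded lever angle of about 0.65 to 0.45 rad, earlier than the stated 0.25. The views afterwards show the loop still hooked.
- **Seal position:** In my measured frame the seal contact came about 2 mm from nominal, slightly outside the stated 1.5 mm but within my measuring error.

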